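Glue-up: press the end bar onto the bread board with the trigger clamp

TASK

Lay the longer of the two look-alike wooden bars (it is as long as the bread board is wide) flat on the clamp's bed, crosswise between the side strips in front of the board, and let go of it. Then pump the clamp's trigger, not touching rod, jaw or pad, until the pad has pushed the bar tight against the board and is itself pressed about halfway in on its sprung stem, never nearly all the way. Finish while still holding the trigger squeezed to keep that pressure on, and leave the shorter bar, glue bottle and mug in place.

Things in the scene. Friction and masses are not known exactly. Their poses are not given: they have to be found in the camera images.
- clamp: One-hand trigger clamp on a white base board 480 x 140 mm that never moves; base top (the bed) is 28 mm above the worktop. Origin on the worktop, mid-width; x = pressing direction (trigger to board), z up. Along x: base -220 to 260 mm, trigger pivot -120, pad face 0 with jaw fully back, front edge of board +100, fixed jaw +220. Black housing x -195 to -95, 50 mm wide, 90 mm high.
- bed (a point): Middle of the place for the bar, on the bed surface, 39 mm before the board's front edge (clamp x = 61 mm); axes as the clamp's. Two wooden side strips, 10 mm high above the bed, run from 39 mm before to 39 mm behind it in x, their inner faces sloping outwards from y = -55 and +55 mm at the bed to 59 mm at the top.
- board: Wooden bread board, 120 mm long (x), 100 mm wide (y), 24 mm thick, lying on the bed against the fixed jaw; it does not move. Origin on the bed at the middle of its front lower edge, where the bar goes; axes as the clamp's, the board lies at x = 0 to 120 mm.
- long_bar: The longer loose wooden bar, 100 x 24 x 24 mm, about 55 g. Origin at the centre of its underside, x along its length. Tight against the board its origin is at x = -12 mm, y = 0, z = 0 in the board's frame, its length along the board's y.
- short_bar: The shorter look-alike bar, 75 x 24 x 24 mm, not needed. Origin at the centre of its underside, x along its length.
- pad_face (a point): Centre of the pad's pressing face, 40 mm above the worktop; axes as the clamp's. Rubber pad 10 mm thick, 44 mm wide, 22 mm high on a steel stem 12 mm thick (20 mm of it bare when free) that springs into the jaw, a steel plate 40 mm wide and 60 mm above the worktop at its top; behind it a 10 mm rod runs back through the housing.
- pad (a joint): How far the pad is pressed in on its stem, m: 0 free, 0.020 right in. Spring: about 0.8 N to start, plus 0.3 N per mm.
- jaw (a joint): How far the jaw has advanced, m: 0 fully back, up to 0.110; starts between 0 and 0.020. With the pad free the pad face is at this x in the clamp's frame.
- trigger_grip (a point): Point on the trigger's centre line, 85 mm from its pivot; moves with it. Grey lever 12 mm thick (clamp x), 22 mm wide (y), standing up from its pivot (75 mm above the worktop) to 115 mm from it. Closed fingers can push it from its +x side, where there is room; at 80 mm above the pivot this takes 9 N idle, up to 20 N driving.
- trigger (a joint): Trigger angle, rad: 0 upright (released), 0.45 fully squeezed, its top swinging to the clamp's -x; a spring returns it. Squeezing drives the jaw about 52 mm per rad; the jaw stays there (within 3 mm or so) while the trigger springs back. But under load the jaw backs off on release until the pad is only 4 to 5 mm in, so keep squeezing.
- pistol_grip (a point): Middle of the fixed black pistol grip behind the trigger, 26 mm wide, 20 mm thick, leaning back to the clamp's -x at 0.45 rad; its top is 180 mm above the worktop.
- glue: White bottle, 52 mm across, 150 mm high, a bystander. Origin at the centre of its underside.
- mug: White mug, 80 mm across, 90 mm high, a bystander. Origin at the centre of its underside.

How it is judged:
By the outcome, as a careful person would: the job done as asked, in the order asked, and still so for the second after the job is handed in, while the arm keeps its last pose, push and grip.
It also fails if it takes over 54 s, if anything falls off the work surface, if the arm or the gripper's body presses on something with over 40 N, if the wrist force passes 120 N, or if a joint passes its speed limit or range.

ROBOT

A 6-joint arm with a two-finger parallel gripper is mounted at the origin on the work surface. World frame = base frame: x ahead of the robot, y to its left, z up, the work surface at z = 0. Lengths are in m, angles in rad, forces in N, time in s.
With the tool pointing down it reaches from about 0.275 to 0.875 m from the base axis. Payload 12.5 kg.
Tool frame: the origin (TCP) lies at the very end of the fingers, on their centre line; the grasp point (between the pads) lies 19 mm behind it; x points along the fingers, y is the direction in which the jaws open and shut, and the axes are right-handed (so a half turn about x gives the same grasp; the last joint's range is limited). The gripper opens to 85 mm and grips with 20 to 120 N. Pads are 22 mm wide; open, the fingers measure 114 mm over their backs; the gripper's body (76 mm by 85 mm) begins 54 mm behind the grasp point. The pads swing forward as they close: fully open they stand 13 mm farther back than shut.
Start: joints at [1.145, 0.351, 1.652, -0, 1.139, -0.085], TCP at [0.184, 0.518, 0.231] pointing down, gripper open.
Joint ranges: [-2.75, 2.75], [-0.79, 2.1], [0.01, 2.65], [-1.57, 4.71], [0.07, 3.14], [-2.87, 2.87]. Speed limits (rad/s): [2.22, 2.22, 2.79, 3.14, 3.14, 3.14].

INTERFACE

Orientations are given as a 3x3 rotation matrix whose columns are the frame's x, y, z axes.
In Python, from bench import manip gives the robot as it stands. Calls block until the motion is done:
- manip.move_ptp(position, orientation): joint-space move of the TCP to a pose.
- manip.move_l(position, attitude=None, max_speed=0.15): straight line of the TCP; attitude=None keeps the orientation; max_speed is the mean speed in m/s.
- manip.move_j(angles): joint-space move.
- manip.set_gripper(opening, effort=None): opening from 0.0 (shut) to 1.0 (fully open); effort is the grip in N (None keeps the last); returns when the fingers have stopped.
- manip.dwell(seconds).
- manip.inverse_kinematics(position, orientation): joint angles nearest the present ones, or None.
- manip.grab_frame(name): name is "scene" or "top"; returns (picture, depth): 480x640x3 uint8, red, green, blue; 480x640 float32, m along the optical axis (not along the pixel's ray), 0 where there is no reading.
- manip.get_calibration(name): a dict with "camera_matrix" (3x3 intrinsics, pixels), "R" (3x3) and "t" (3): a world point X has camera coordinates R X + t. Camera axes: x right, y down, z forward; pixel columns grow to the right and rows downward; lengths in m; the calibration is good to about 2 mm. A picture is of the moment at which its call begins. get_calibration takes no time and is no camera call.
A pose or a line that the arm cannot do raises manip.Unreachable and nothing moves.
- manip.sign_off(): hands the job in, once; it reports no verdict.
Trained networks look in the newest picture that a camera, given by its name, has taken for a name from the list of things; names that differ only in an ending like _2 or _b are one class to them, and where a whole thing is asked for, a point or a joint stands for the part that bears it (a point fixed in the world has none). Each returns a list of dicts, best first, with "confidence" (0 to 1); they miss things now and then, are a little off and sometimes report something else, mostly with a low value. They report only what shows in the picture. A call takes as long as a camera call.
- manip.look_for(camera, name): "at" ([x, y, z] in m, in world coordinates, good to about 4 mm: the middle of the surface that is visible of it).
Readings, each from a call of its own:
- manip.current_time(): time.
- manip.current_qpos(): joint angles.
- manip.current_joint_vel(): joint speeds.
- manip.current_joint_torque(): joint torques, N m.
- manip.current_ee_pos(): TCP position.
- manip.current_tcp_rot(): TCP orientation.
- manip.current_force(): force on the tool from outside, world axes, zero at the start.
- manip.current_ft_torque(): the same for the moment, N m.
- manip.current_grip_width(): opening from 0.0 (shut) to 1.0 (fully open).
Only numpy, scipy, OpenCV 4.12 (cv2) and the standard library are available. Lean on these libraries where they do the work, as an engineer would, in place of code of your own. Each camera call takes 0.05 s, during which the arm holds its last target. There are 200 camera calls.

## Working session

There is one attempt and no reset: what is moved stays moved. The work goes in short steps, each a Python script; the robot and the scene stay as the last script left them, time stands still between calls to the robot, and variables do not carry over. Pictures are saved under pics/ and viewed, about 8 in all and at most 12, crops included, and the job is handed in when it is done.

```bash
mkdir -p pics; ls; python3 - <<'E'
from bench import manip
import cv2,numpy as np
for c in("scene","top"):
    p,d=manip.grab_frame(c); cv2.imwrite(f"pics/{c}0.png",p[:,:,::-1]); np.savez(f"{c}0.npz",p=p,d=d)
    k=manip.get_calibration(c); print(c,k["camera_matrix"].round(1).tolist(),k["R"].round(4).tolist(),k["t"].round(4).tolist())
    for n in("clamp","board","long_bar","short_bar","pad_face","jaw","trigger_grip","pistol_grip","glue","mug"):
        print(n,[(np.round(r["at"],3).tolist(),round(r["confidence"],2)) for r in manip.look_for(c,n)[:3]])
print(manip.current_time())
E
```

```text
pics
scene [[488.4, 0.0, 321.4], [0.0, 488.4, 228.7], [0.0, 0.0, 1.0]] [[0.2675, 0.9634, -0.0145], [0.8242, -0.2366, -0.5144], [-0.499, 0.1257, -0.8574]] [-0.1463, -0.3848, 1.5028]
clamp [([0.644, -0.056, 0.028], 0.91)]
board [([0.617, 0.14, 0.05], 0.87)]
long_bar [([0.456, -0.344, 0.018], 0.59)]
short_bar [([0.468, 0.357, 0.025], 0.82)]
pad_face [([0.623, -0.027, 0.055], 0.52)]
jaw [([0.628, -0.067, 0.045], 0.98)]
trigger_grip []
pistol_grip [([0.642, -0.056, 0.03], 0.95)]
glue [([0.677, -0.418, 0.095], 0.6)]
mug [([0.672, 0.374, 0.051], 0.96)]
top [[544.4, 0.0, 328.9], [0.0, 544.4, 237.9], [0.0, 0.0, 1.0]] [[-0.0138, -0.9997, -0.0179], [-0.9836, 0.0168, -0.1797], [0.1799, 0.0151, -0.9836]] [0.0146, 0.566, 1.2295]
clamp [([0.607, -0.043, 0.027], 0.7), ([0.676, 0.377, 0.047], 0.59)]
board [([0.611, 0.146, 0.055], 0.9), ([0.614, -0.043, 0.026], 0.6)]
long_bar [([0.451, -0.344, 0.024], 0.89)]
short_bar [([0.459, 0.357, 0.035], 0.78)]
pad_face [([0.616, -0.025, 0.057], 0.67)]
jaw [([0.63, -0.061, 0.049], 0.81)]
trigger_grip [([0.618, -0.133, 0.158], 0.52)]
pistol_grip [([0.614, -0.04, 0.028], 0.56), ([0.677, 0.371, 0.044], 0.33)]
glue [([0.656, -0.415, 0.097], 0.9), ([0.619, -0.134, 0.157], 0.66)]
mug [([0.677, 0.373, 0.045], 0.88)]
1.1
```

View pics/top0.png

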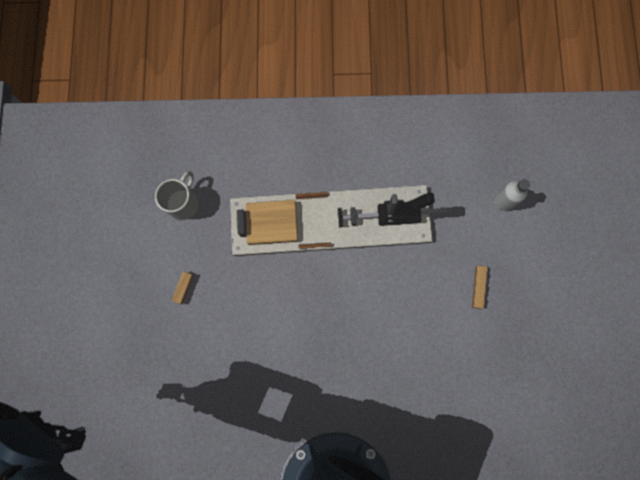

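View pics/scene0.png

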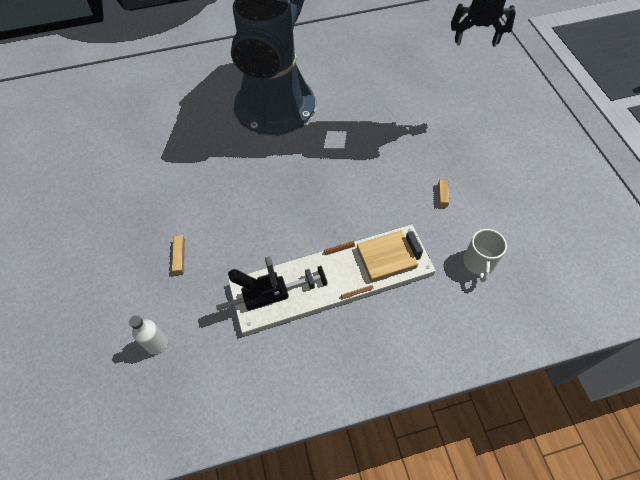

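The long bar is at right in the top view (480,287), the short one at (183,287). The clamp lies along the image with its trigger at right (395,208) and the board at left (272,222). I'll fit the poses from depth next.

```bash
cat > h.py <<'E'
from bench import manip
import cv2,numpy as np
def cloud(c,d):
    k=manip.get_calibration(c);K=k["camera_matrix"];R=np.array(k["R"]);t=np.array(k["t"])
    v,u=np.mgrid[0:480,0:640]
    P=np.stack([(u-K[0][2])/K[0][0]*d,(v-K[1][2])/K[1][1]*d,d],-1)
    W=(P-t)@R; W[d<=0]=np.nan
    return W
def sel(W,lo,hi):
    m=np.all((W>lo)&(W<hi),-1); return W[m]
def rect(p):
    (c,s,a)=cv2.minAreaRect((p[:,:2]*1000).astype(np.float32)); 
    if s[0]<s[1]: s=(s[1],s[0]);a+=90
    a=(a+90)%180-90
    return np.round(c,1),np.round(s,1),round(a,2),len(p),np.round(np.median(p[:,2])*1000,1)
E
python3 - <<'E'
from h import *
for c in("top","scene"):
    W=cloud(c,np.load(c+"0.npz")["d"])
    print(c,"table z",np.nanmedian(sel(W,[.35,-.2,-.05],[.5,.2,.02])[:,2]))
    print("base",rect(sel(W,[.5,-.3,.022],[.75,.3,.034])))
    print("board",rect(sel(W,[.5,.05,.047],[.72,.22,.058])))
    print("long",rect(sel(W,[.35,-.42,.019],[.55,-.26,.03])))
    print("short",rect(sel(W,[.35,.28,.019],[.55,.44,.03])))
    print("strips+",rect(sel(W,[.64,.0,.034],[.75,.14,.045])),rect(sel(W,[.5,.0,.034],[.58,.14,.045])))
    print("padjaw",rect(sel(W,[.58,-.09,.044],[.67,.03,.07])))
    p=sel(W,[.5,-.3,.15],[.75,.0,.25]);print("trig/grip z>.15",rect(p)); 
    p=sel(W,[.5,-.3,.181],[.75,.0,.25]);
    if len(p):print("trig top z>.181",rect(p))
    print("glue",rect(sel(W,[.55,-.5,.05],[.75,-.33,.2])),"mug",rect(sel(W,[.55,.28,.05],[.8,.45,.12])))
E
```

```text
top table z -0.0006897202384606547
base (array([618.4, -14.3]), array([518.1, 141.2]), -87.07, 6900, np.float64(27.3))
board (array([609.9, 152.1]), array([136.1, 100.8]), -86.85, 1972, np.float64(51.3))
long (array([ 450.5, -347.4]), array([99.4, 25.1]), -8.52, 423, np.float64(23.1))
short (array([459.5, 359.3]), array([74.9, 25.3]), -21.18, 294, np.float64(23.2))
strips+ (array([669.5,  62.1]), array([116.7,  32.6]), -76.0, 129, np.float64(38.0)) (array([560.5,  71. ]), array([135.7,  26.7]), 84.79, 147, np.float64(38.1))
padjaw (array([621. , -51.4]), array([72.7, 43.4]), -86.94, 234, np.float64(51.9))
trig/grip z>.15 (array([ 626.9, -175.1]), array([92.8, 25.6]), -88.26, 276, np.float64(175.5))
trig top z>.181 (array([ 624.9, -173. ]), array([87.7, 21.1]), -88.6, 71, np.float64(187.5))
glue (array([ 660.4, -422.2]), array([51.7, 45.3]), 33.06, 577, np.float64(100.9)) mug (array([679.7, 371.6]), array([104. ,  80.1]), 5.24, 610, np.float64(76.5))
scene table z -0.0013227041375180471
base (array([619. ,   6.4]), array([480.6, 143.1]), -87.03, 6380, np.float64(26.9))
board (array([611.8, 151.2]), array([132.5, 101.1]), -87.14, 1819, np.float64(50.8))
long (array([ 452.2, -345.9]), array([101.4,  24.5]), -9.19, 332, np.float64(22.5))
short (array([462. , 360.9]), array([79.5, 23.9]), -22.68, 205, np.float64(22.6))
strips+ (array([666.9,  73.6]), array([128. ,  36.5]), -69.28, 161, np.float64(37.7)) (array([555.9,  47.3]), array([83. , 27.5]), 76.74, 109, np.float64(36.7))
padjaw (array([620.4, -51.1]), array([75.9, 44.7]), 89.55, 242, np.float64(50.4))
trig/grip z>.15 (array([ 629.2, -173.8]), array([92.3, 26.1]), -86.22, 301, np.float64(174.7))
trig top z>.181 (array([ 629.7, -169.4]), array([83.6, 20.9]), -86.22, 67, np.float64(187.5))
glue (array([ 667.8, -421.1]), array([50.4, 44.7]), -55.37, 731, np.float64(100.1)) mug (array([682.3, 373.1]), array([105.1,  80.6]), 4.82, 801, np.float64(74.3))
```

```bash
cat >> h.py <<'E'
O=np.array([.6195,-.014,0.]);YAW=np.radians(93.0)
AX=np.array([np.cos(YAW),np.sin(YAW),0]);AY=np.array([-AX[1],AX[0],0])
def cl(x,y,z): return O+x*AX+y*AY+np.array([0,0,z])
def down(a):
    c,s=np.cos(a),np.sin(a); return np.array([[0,c,s],[0,s,-c],[-1,0,0]])
E
python3 - <<'E'
from h import *
print(manip.current_tcp_rot().round(2).tolist() if hasattr(manip.current_tcp_rot(),'round') else manip.current_tcp_rot())
pick=np.array([.4513,-.3466,.003]);a=np.radians(81.2)
for k in(0,np.pi):
    q=manip.inverse_kinematics(pick+[0,0,.1],down(a+k)); q2=manip.inverse_kinematics(cl(.061,0,.2),down(YAW+k)); q3=manip.inverse_kinematics(cl(-.08,0,.2),down(YAW+np.pi/2+k))
    print(k,*[None if x is None else np.round(x,2).tolist() for x in (q,q2,q3)])
k=0 if abs(manip.inverse_kinematics(pick+[0,0,.1],down(a))[5])<abs(manip.inverse_kinematics(pick+[0,0,.1],down(a+np.pi))[5]) else np.pi
manip.set_gripper(.6,40)
manip.move_ptp(pick+[0,0,.08],down(a+k)); manip.move_l(pick)
manip.set_gripper(0.,40); print("w",manip.current_grip_width()*85,manip.current_force())
manip.move_l(pick+[0,0,.1]); manip.move_l(pick+[0,0,.23],max_speed=.3)
print("w",manip.current_grip_width()*85,k,manip.current_time())
p=cl(.061,0,.26); manip.move_ptp(p,down(YAW+k))
manip.move_l(cl(.061,0,.09),max_speed=.2)
print(manip.current_time(),manip.current_ee_pos(),manip.current_grip_width()*85)
p,d=manip.grab_frame("top"); cv2.imwrite("pics/carry.png",cv2.resize(p[130:280,200:460],None,fx=3,fy=3,interpolation=cv2.INTER_CUBIC)[:,:,::-1])
E
```

```text
[[-0.0, 0.33, 0.94], [-0.0, 0.94, -0.33], [-1.0, -0.0, -0.0]]
0 [-0.74, 0.55, 1.71, -0.0, 0.89, -2.15] [0.0, 0.51, 1.5, -0.0, 1.14, -1.62] [-0.22, 0.53, 1.46, -0.0, 1.15, 2.87]
3.141592653589793 [-0.74, 0.55, 1.71, -0.0, 0.89, 0.99] [0.0, 0.51, 1.5, -0.0, 1.14, 1.52] [-0.22, 0.53, 1.46, -0.0, 1.15, -0.28]
w 23.339712230630763 [-0.39250442  0.37431434  6.24269919]
w 23.16811716993056 3.141592653589793 7.1833
9.7583 [0.61702078 0.04676535 0.0911822 ] 23.031297847707858
```

View pics/carry.png

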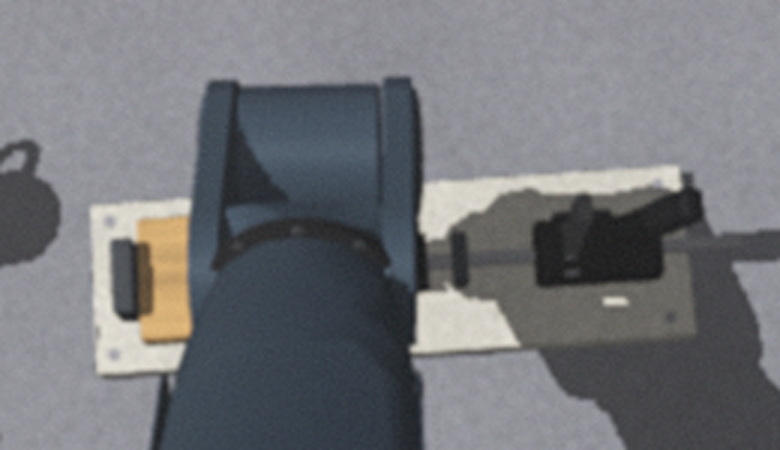

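The arm blocks the top view, but the grip width (23 mm) shows the bar is held. Lowering it now.

```bash
python3 - <<'E'
from h import *
f0=np.array(manip.current_force())
manip.move_l(cl(.061,0,.036),max_speed=.1); print(np.array(manip.current_force())-f0)
manip.move_l(cl(.061,0,.0315),max_speed=.03); print(np.array(manip.current_force())-f0, manip.current_ee_pos())
manip.set_gripper(.42); manip.dwell(.1)
manip.move_l(cl(.061,0,.12)); manip.move_l(cl(.061,0,.24),max_speed=.25)
manip.set_gripper(0.)
manip.move_ptp(cl(-.065,0,.24),down(YAW+np.pi*1.5))
p,d=manip.grab_frame("top"); np.savez("top1.npz",p=p,d=d)
cv2.imwrite("pics/placed.png",cv2.resize(p[130:280,200:460],None,fx=3,fy=3,interpolation=cv2.INTER_CUBIC)[:,:,::-1])
W=cloud("top",d); print("bar",rect(sel(W,[.5,.02,.046],[.72,.073,.058]))); print("expect",cl(.061,0,0)); 
p,d=manip.grab_frame("scene"); np.savez("scene1.npz",p=p,d=d)
W=cloud("scene",d); print("bar",rect(sel(W,[.5,.02,.046],[.72,.073,.058])))
print(manip.current_time(),manip.current_qpos())
E
```

```text
[ 0.48081931 -0.72630296 -0.97051909]
[ 2.5098056  -0.9555157   3.20527694] [0.61696387 0.046939   0.03216812]
bar (array([614.9,  46.7]), array([100.4,  24. ]), 2.95, 406, np.float64(51.3))
expect [0.61630751 0.0469164  0.        ]
bar (array([617.2,  48.1]), array([100.2,  24.2]), 3.33, 385, np.float64(50.7))
14.65 [-1.99731210e-01  4.85067825e-01  1.42700054e+00  7.82022733e-05
  1.22950747e+00 -2.51836996e-01]
```

View pics/placed.png

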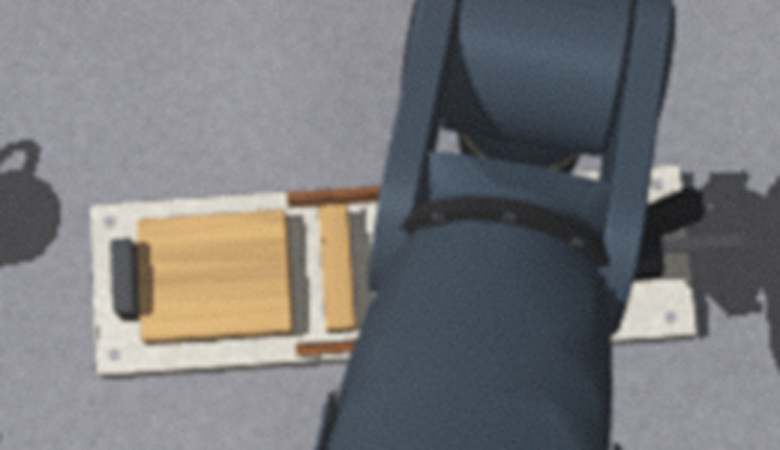

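The bar lies flat, centred and crosswise between the strips, in front of the board (crop 337,268). Next, contact with the trigger.

```bash
cat >> h.py <<'E'
def jawview(name,cam="top"):
    p,d=manip.grab_frame(cam); W=cloud(cam,d)
    X=(W-O)@AX; Y=(W-O)@AY; Z=W[...,2]
    jw=X[(abs(Y)<.019)&(abs(Y)>.0)&(Z>.054)&(Z<.066)&(X>-.05)&(X<.1)]
    np.savez(name+".npz",p=p,d=d)
    f=lambda v:(len(v),*np.round(np.percentile(v,[2,50,98])*1000,1)) if len(v) else 0
    pd=X[(abs(Y)<.021)&(Z>.046)&(Z<.0545)&(X>-.06)&(X<.095)]
    bar=X[(abs(Y)>.026)&(abs(Y)<.045)&(Z>.045)&(Z<.058)&(X>.03)&(X<.095)]
    return cam,"jaw",f(jw),"pad/stem",f(pd),"bar",f(bar)
def fx(f0): return round(float((np.array(manip.current_force())-f0)@AX),1)
E
python3 - <<'E'
from h import *
manip.move_l(cl(-.07,0,.155),max_speed=.2)
f0=np.array(manip.current_force()); np.save("f0.npy",f0)
manip.move_l(cl(-.094,0,.155),max_speed=.1)
x=-.094
while x>-.125:
    f=fx(f0); print(round(x,4),f,np.round((np.array(manip.current_ee_pos())-O)@AX,4))
    if f>4: break
    x-=.002; manip.move_l(cl(x,0,.155),max_speed=.05)
print(manip.current_time())
for c in("top","scene"): print(jawview(c+"2",c))
p=np.load("scene2.npz")["p"]; cv2.imwrite("pics/contact.png",cv2.resize(p[210:350,200:450],None,fx=3,fy=3,interpolation=cv2.INTER_CUBIC)[:,:,::-1])
E
```

```text
-0.094 0.2 -0.0949
-0.096 0.8 -0.0959
-0.098 0.8 -0.098
-0.1 0.7 -0.1001
-0.102 0.8 -0.1021
-0.104 0.5 -0.1041
-0.106 7.7 -0.1049
17.1167
('top', 'jaw', (32, np.float64(-9.2), np.float64(56.9), np.float64(71.1)), 'pad/stem', (224, np.float64(-10.3), np.float64(56.0), np.float64(72.1)), 'bar', (155, np.float64(49.4), np.float64(61.1), np.float64(71.6)))
('scene', 'jaw', (78, np.float64(-41.0), np.float64(-34.8), np.float64(24.9)), 'pad/stem', (260, np.float64(-55.0), np.float64(54.1), np.float64(73.3)), 'bar', (145, np.float64(50.2), np.float64(61.7), np.float64(73.8)))
```

View pics/contact.png

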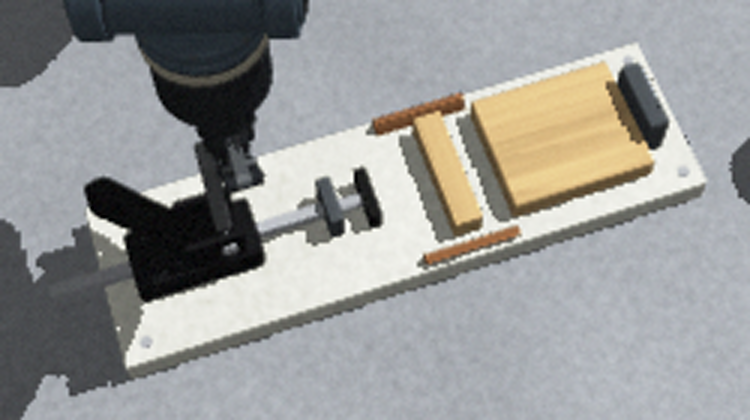

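Scene view: fingers against the trigger (crop 230,180), jaw plate at (328,205), pad at (368,197), all visible while pumping. First stroke.

```bash
cat >> h.py <<'E'
XC=-.1047
def stat(tag=""):
    p,d=manip.grab_frame("scene"); W=cloud("scene",d)
    X=(W-O)@AX; Y=(W-O)@AY; Z=W[...,2]; p=p.astype(int)
    sat=p.max(-1)-p.min(-1); br=p.mean(-1)
    f=lambda m:(int(m.sum()),*np.round(np.percentile(X[m],[5,50,95])*1000,1).tolist()) if m.sum()>3 else 0
    reg=(abs(Y)<.024)&(X>-.07)&(X<.1)&(sat<30)
    jaw=reg&(Z>.0535)&(Z<.065)&(abs(Y)<.019)
    pad=reg&(Z>.033)&(Z<.0545)&(br<50)&(abs(Y)>.009)
    bar=(abs(Y)>.026)&(abs(Y)<.045)&(Z>.044)&(Z<.058)&(X>.03)&(X<.097)&(sat>=30)
    np.savez("last.npz",p=p.astype(np.uint8),d=d)
    print(tag,"jaw",f(jaw),"pad",f(pad),"bar",f(bar))
    return p
def tx(): return round(float((np.array(manip.current_ee_pos())-O)@AX)*1000,1)
def ang(): # trigger angle from tip position at 80 mm height
    from scipy.optimize import brentq
    return brentq(lambda a:-.08*np.tan(a)+.006/np.cos(a)-.006-(tx()/1000-XC),-.3,.8)
E
python3 - <<'E'
from h import *
f0=np.load("f0.npy"); stat("0")
for x in(-.120,-.132,-.139):
    manip.move_l(cl(x,0,.155),max_speed=.1); print(x,tx(),fx(f0),round(ang(),3))
stat("1 held")
manip.move_l(cl(-.100,0,.155),max_speed=.15); print(tx(),fx(f0)); stat("1 rel")
print(manip.current_time())
E
```

```text
0 jaw (78, -40.3, -34.9, -29.0) pad (65, -40.7, -7.9, -1.7) bar (153, 50.8, 61.1, 72.7)
-0.12 -118.9 8.6 0.177
-0.132 -130.5 9.3 0.315
-0.139 -137.0 10.8 0.389
1 held jaw (77, -19.8, -14.5, -8.7) pad (70, -20.1, 12.4, 18.2) bar (148, 51.0, 62.2, 72.7)
-99.9 1.2
1 rel jaw (80, -19.1, -13.2, 16.6) pad (65, -19.3, 13.6, 19.1) bar (148, 50.9, 62.0, 72.5)
18.5833
```

```bash
python3 - <<'E'
from h import *
f0=np.load("f0.npy")
for i in(2,3):
    manip.move_l(cl(-.139,0,.155),max_speed=.08); print(tx(),fx(f0),round(ang(),3)); p=stat(f"{i} held")
    cv2.imwrite(f"pics/s{i}.png",cv2.resize(p[210:350,200:450].astype(np.uint8),None,fx=3,fy=3,interpolation=cv2.INTER_CUBIC)[:,:,::-1])
    manip.move_l(cl(-.100,0,.155),max_speed=.15); stat(f"{i} rel")
print(manip.current_time())
E
```

```text
-138.3 10.6 0.403
2 held jaw (81, 3.1, 8.4, 34.3) pad (77, 2.5, 36.2, 42.8) bar (150, 50.8, 60.9, 73.3)
2 rel jaw (79, 3.7, 9.4, 17.9) pad (71, 4.0, 37.4, 43.9) bar (152, 51.0, 61.7, 73.0)
-138.2 10.3 0.402
3 held jaw (72, 26.1, 31.1, 36.5) pad (79, 25.4, 58.5, 65.6) bar (152, 67.4, 78.3, 89.8)
3 rel jaw (70, 26.3, 31.7, 36.8) pad (79, 26.3, 58.4, 65.5) bar (153, 68.2, 79.3, 90.6)
20.8833
```

View pics/s3.png

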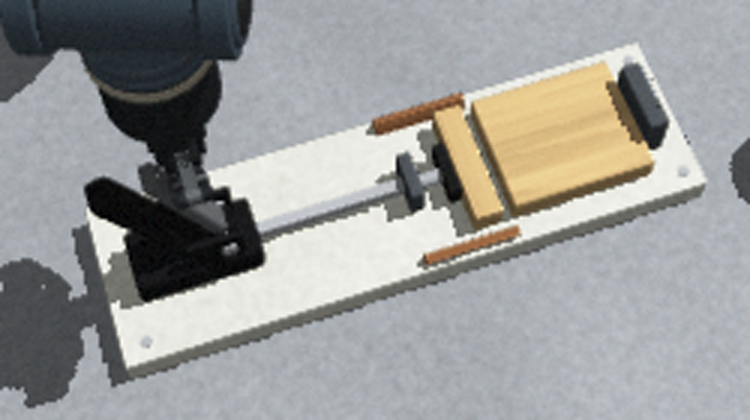

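Bar is square in front of the board with about a 9 mm gap left (crop 470,165); so about 19 mm more jaw travel is needed. That fits in one stroke, taken in steps.

```bash
python3 - <<'E'
from h import *
f0=np.load("f0.npy")
for x in(-.112,-.118,-.124,-.129,-.132):
    manip.move_l(cl(x,0,.155),max_speed=.05); print(x,tx(),fx(f0),round(ang(),3)); p=stat()
cv2.imwrite("pics/s4.png",cv2.resize(p[200:320,300:450].astype(np.uint8),None,fx=5,fy=5,interpolation=cv2.INTER_CUBIC)[:,:,::-1])
print(manip.current_time())
E
```

```text
-0.112 -112.0 8.7 0.091
 jaw (72, 31.1, 36.9, 42.1) pad (89, 30.8, 63.5, 70.7) bar (146, 73.0, 83.8, 94.8)
-0.118 -117.7 11.0 0.162
 jaw (77, 34.5, 39.9, 45.9) pad (83, 34.4, 67.2, 74.0) bar (131, 76.8, 86.1, 95.4)
-0.124 -123.3 12.1 0.23
 jaw (78, 38.3, 43.7, 52.4) pad (75, 37.6, 66.7, 74.6) bar (142, 76.1, 85.7, 95.4)
-0.129 -127.9 13.2 0.285
 jaw (76, 40.6, 46.3, 52.0) pad (76, 40.5, 67.4, 74.4) bar (136, 76.3, 85.9, 95.8)
-0.132 -130.9 12.4 0.32
 jaw (76, 41.2, 46.3, 53.0) pad (80, 41.5, 67.6, 74.7) bar (135, 76.2, 85.6, 96.2)
22.5583
```

View pics/s4.png

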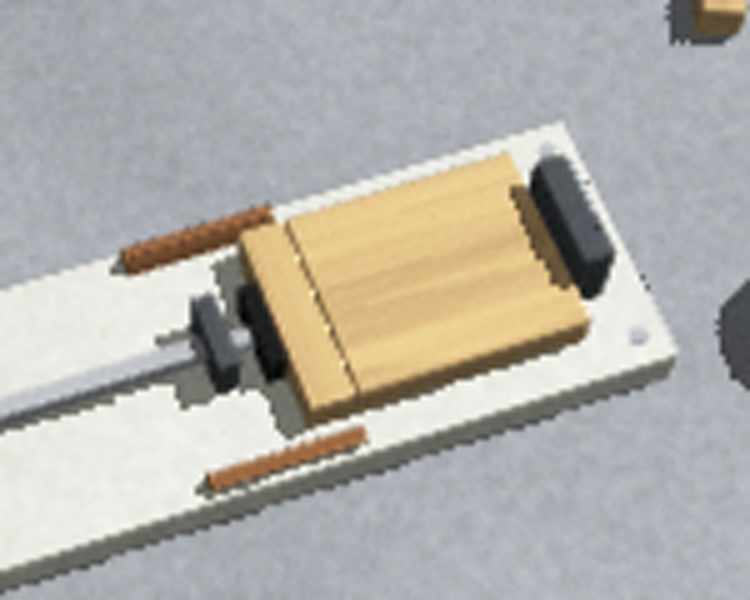

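The bar is tight and square against the board, and the pad is partly in. I'll average several frames and then step on.

```bash
cat >> h.py <<'E'
def comp(n=4):
    r=[]
    for i in range(n):
        p,d=manip.grab_frame("scene"); W=cloud("scene",d)
        X=(W-O)@AX; Y=(W-O)@AY; Z=W[...,2]; p=p.astype(int); sat=p.max(-1)-p.min(-1); br=p.mean(-1)
        reg=(abs(Y)<.024)&(X>-.07)&(X<.1)&(sat<30)
        j=X[reg&(Z>.0535)&(Z<.065)&(abs(Y)<.019)]; j=j[abs(j-np.median(j))<.012]
        q=X[reg&(Z>.033)&(Z<.0545)&(br<50)&(abs(Y)>.009)]; q=q[q>np.median(j)+.012]
        r.append([j.mean()*1000,q.mean()*1000,q.mean()*1000-j.mean()*1000])
    return np.mean(r,0).round(2),np.std(r,0).round(2)
E
python3 - <<'E'
from h import *
import h
f0=np.load("f0.npy")
# free reference from the stored first frame
s=np.load("scene2.npz"); g=manip.grab_frame
class F: pass
manip_grab=manip.grab_frame
h.manip=type("M",(),dict(grab_frame=staticmethod(lambda c:(s["p"],s["d"])),get_calibration=staticmethod(manip.get_calibration)))
print("free ref",h.comp(1)); h.manip=manip
print(tx(),fx(f0),round(ang(),3),comp(5))
for x in(-.1345,-.1365):
    manip.move_l(cl(x,0,.155),max_speed=.05); print(x,tx(),fx(f0),round(ang(),3),comp(4))
print(manip.current_time())
E
```

```text
free ref (array([-35.16,  -5.7 ,  29.46]), array([0., 0., 0.]))
-130.9 11.4 0.32 (array([46.73, 69.84, 23.11]), array([0.12, 0.04, 0.13]))
-0.1345 -133.3 13.0 0.348 (array([47.18, 70.05, 22.88]), array([0.1 , 0.07, 0.1 ]))
-0.1365 -135.4 12.7 0.371 (array([47.33, 70.01, 22.68]), array([0.09, 0.17, 0.24]))
23.7083
```

```bash
python3 - <<'E'
from h import *
f0=np.load("f0.npy")
manip.dwell(.5); print(tx(),fx(f0),round(ang(),3),comp(3))
manip.move_l(cl(-.139,0,.155),max_speed=.05); print(tx(),fx(f0),round(ang(),3),comp(3), (np.array(manip.current_force())-f0).round(1),manip.current_ee_pos())
p=stat(); cv2.imwrite("pics/s5.png",cv2.resize(p[220:340,200:350].astype(np.uint8),None,fx=5,fy=5,interpolation=cv2.INTER_CUBIC)[:,:,::-1])
print(manip.current_time())
E
```

```text
-135.4 12.2 0.371 (array([47.21, 69.81, 22.6 ]), array([0.11, 0.1 , 0.04]))
-137.8 12.4 0.398 (array([47.83, 70.1 , 22.27]), array([0.04, 0.16, 0.2 ])) [-1.2 12.2 -2.6] [ 0.62605041 -0.15167708  0.15397282]
 jaw (68, 42.5, 47.8, 53.6) pad (80, 42.4, 67.2, 74.1) bar (135, 76.3, 86.0, 96.0)
24.8083
```

View pics/s5.png

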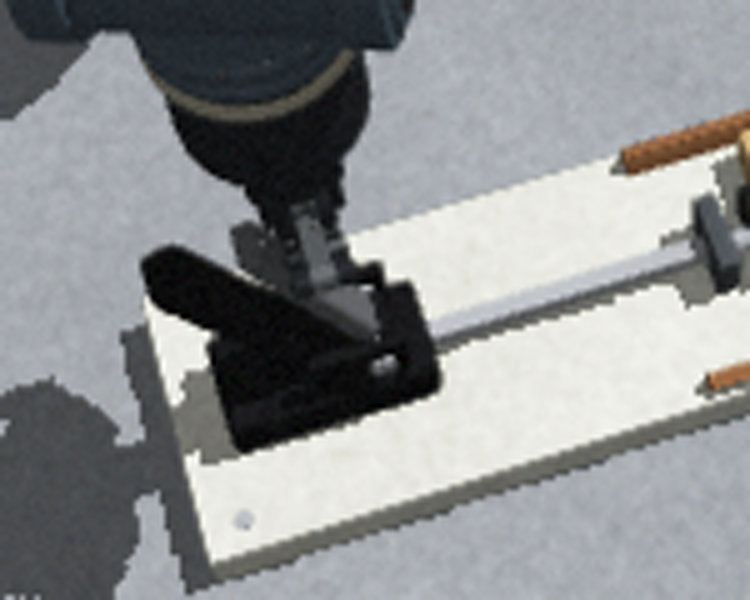

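Pumping under load gains less per radian: about 7 mm in, near the end of this stroke. I'll release and take another stroke, checking in steps.

```bash
python3 - <<'E'
from h import *
f0=np.load("f0.npy")
manip.move_l(cl(-.100,0,.155),max_speed=.12); print("rel",fx(f0),comp(3))
for x in(-.110,-.116,-.121,-.125,-.129,-.132,-.135):
    manip.move_l(cl(x,0,.155),max_speed=.06); m,s=comp(2); print(x,tx(),fx(f0),round(ang(),3),m)
    if 29.46-m[2]>9.3: break
print(manip.current_time())
E
```

```text
rel 0.1 (array([45.6 , 69.96, 24.36]), array([0.03, 0.08, 0.11]))
-0.11 -109.9 6.1 0.065 [46.52 69.8  23.28]
-0.116 -115.7 7.6 0.137 [48.2  69.99 21.78]
-0.121 -120.6 8.3 0.198 [48.98 69.92 20.94]
-0.125 -124.5 7.9 0.245 [49.49 69.84 20.35]
-0.129 -128.3 8.8 0.29 [49.41 70.04 20.63]
-0.132 -131.3 8.1 0.325 [49.43 69.79 20.36]
-0.135 -134.3 9.0 0.359 [49.35 69.95 20.6 ]
27.95
```

```bash
python3 - <<'E'
from h import *
f0=np.load("f0.npy")
manip.move_l(cl(-.140,0,.155),max_speed=.05); print(tx(),fx(f0),round(ang(),3),comp(3))
manip.dwell(.7); print(tx(),fx(f0),comp(4),manip.current_time())
p=stat();cv2.imwrite("pics/s6.png",cv2.resize(p[200:340,200:400].astype(np.uint8),None,fx=4,fy=4,interpolation=cv2.INTER_CUBIC)[:,:,::-1])
E
```

```text
-139.3 8.5 0.414 (array([49.99, 70.  , 20.  ]), array([0.08, 0.09, 0.16]))
-139.3 8.7 (array([49.91, 69.9 , 20.  ]), array([0.12, 0.04, 0.12])) 29.25
 jaw (80, 44.1, 50.2, 56.0) pad (78, 44.4, 67.3, 74.1) bar (137, 76.4, 85.8, 95.5)
```

View pics/s6.png

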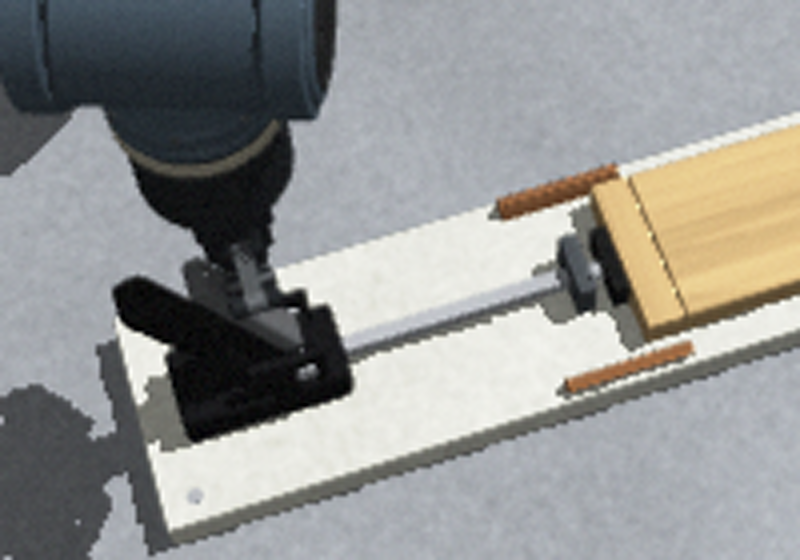

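About 9.5 mm in, and steady while held; the bar is tight and the trigger held. Quick bystander check, then hand in.

```bash
python3 - <<'E'
from h import *
W=cloud("scene",np.load("last.npz")["d"])
print("short",rect(sel(W,[.35,.28,.019],[.55,.44,.03])),"glue",rect(sel(W,[.55,-.5,.05],[.75,-.33,.2])),"mug",rect(sel(W,[.55,.28,.05],[.8,.45,.12])))
print(comp(3),tx(),manip.current_time())
manip.sign_off()
E
```

```text
short (array([461.8, 361.3]), array([77.4, 24.4]), -20.85, 208, np.float64(22.8)) glue (array([ 667.6, -421.3]), array([50.2, 46.2]), -52.27, 734, np.float64(100.4)) mug (array([683. , 373.4]), array([105.4,  81.6]), 4.99, 801, np.float64(74.3))
(array([49.99, 69.92, 19.93]), array([0.09, 0.21, 0.23])) -139.3 29.45
the job is handed in; nothing more can be done
```

I laid the longer bar crosswise on the bed between the side strips, let go of it, and pumped the trigger five strokes with closed fingers. I handed the job in at 29.5 s with the trigger still squeezed to about 0.41 rad.

**Last checks:**
- **Bar:** it is tight and square against the board in the picture.
- **Pad:** it is pressed in about 9.5 mm of 20, averaged over several frames, and it held steady over a 0.7 s wait.
- **Bystanders:** the shorter bar, glue bottle and mug are where they started, within about 1 mm.

**What did not go as expected:**
- **Jaw travel under load:** the jaw advanced less per radian than the stated 52 mm. The fourth stroke ended at about 7 mm, so I released and took a fifth.
- **Release reading:** when I released, the pad read about 5.1 mm in, slightly over the stated 4 to 5 mm. My depth measure may therefore read up to about 0.5 mm high.
- **Trigger force:** the push on the trigger read only about 9 N in the last stroke, lower than the 12 to 13 N of the stroke before. I did not find out why.

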